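# Fit the spring-axle roller into the pipe stand

### The arm

A 7-joint arm with a two-finger parallel gripper is mounted at the origin on the work surface. World frame = base frame: x ahead of the robot, y to its left, z up, the work surface at z = 0. Lengths are in m, angles in rad, forces in N, time in s.
With the tool pointing down it reaches from about 0.425 to 0.925 m from the base axis. Payload 6.8 kg.
Tool frame: the origin (TCP) lies at the very end of the fingers, on their centre line; the grasp point (between the pads) lies 19 mm behind it; z points along the fingers, y is the line along which they close (so a half turn about z gives the same grasp; the last joint's range is limited). The gripper opens to 85 mm and grips with 20 to 120 N. Pads are 22 mm wide; open, the fingers measure 114 mm over their backs; the gripper's body (76 mm by 85 mm) begins 54 mm behind the grasp point. The pads swing forward as they close: fully open they stand 13 mm farther back than shut.
Start: joints at [1.126, 0.477, 0.022, 1.555, -0.011, 1.109, -0.083], TCP at [0.223, -0.637, 0.196] pointing down, gripper open.
Joint ranges: [-2.96, 2.96], [-0.34, 2.1], [-1.41, 1.46], [0.24, 2.44], [-1.37, 4.51], [0.17, 1.92], [-2.96, 2.96]. Speed limits (rad/s): [2.39, 2.39, 3.14, 3.14, 3.14, 3.14, 3.14].

### API

Orientations are given as a rotation vector (axis times angle).
In Python, from bench import r gives the robot as it stands.
- The arm moves only by the tool play_rows, never from a script. Its argument "targets" is text: rows parted by semicolons, each of 5 numbers parted by spaces: the closure, from -1 (fully open) to 1 (shut), then the shift along the tool's x, y, z in m, then the turn about the tool's z in rad. In form: gripper dx dy dz spin; .... A call has 1 to 8 rows; each row is the pose to reach, as a shift and turn from the pose commanded when the call began, along the tool's axes at that moment; what a row does not reach only later rows make up. A row lasts 1/12 s, in which the tool goes at most 41.7 mm and 7.16 degrees, less where a joint would pass 70% of its speed; a pose out of reach is approached as far as the arm can. A call with a gripper value outside its range is refused whole. The fingers move at their own pace and stop on an object; "squeeze" is the grip in N (left out, the last holds). Time passes only in rows, so rows that repeat a pose let the fingers close. It gives the time, the measured TCP pose, the force, the opening and the grip force at its end, in the units of the state.
- r.get_obs(): the state, without advancing time (a new reading comes with each control period).
- r.grab_frame(name): name is "side" or "top"; returns the picture (480x640x3 uint8, red, green, blue); there is no depth.
- r.camera_info(name): a dict with "fov_y" (degrees; the focal length in pixels is half the picture's height over the tangent of half this angle, whatever the lens; pixels are square), "cx", "cy" (the principal point, pixels), "position" and "rotation" of the camera in the world. Camera axes: x right, y down, z forward; pixel columns grow to the right and rows downward; lengths in m; the calibration is good to about 2 mm. A picture is of the moment at which its call begins. camera_info takes no time and is no camera call.
- r.hand_in(): hands the job in; it is judged then, once.
The state is a dict: "clock": time; "joints": joint angles; "qvel": joint speeds; "tau": joint torques, N m; "tcp_pos": TCP position; "orientation": TCP orientation; "contact_force": force on the tool from outside, world axes, zero at the start; "moment": the same for the moment, N m; "grip_width": finger opening in m; "gripper_force": force on a finger pad.
Only numpy, scipy, OpenCV 4.12 (cv2) and the standard library are available. Lean on these libraries where they do the work, as an engineer would, in place of code of your own. Each camera call takes 0.05 s, during which the arm holds its last target. There are 200 camera calls.

### The job

Take the loose roller out of the V-notch cradle and fit it into the empty place of the pipe roller stand: put its spring-loaded end into one cup, press the spring in until the other end drops down between the cups, and ease it back so that both ends sit fully home and the roller lies level. Press gently, never forcing the spring once it bottoms, leave the roller free in the stand, and do not disturb the other things on the bench.

Things in the scene. Friction and masses are not known exactly. Their poses are not given: they have to be found in the camera images.
- roller_mid (a point): centre of the loose roller: aluminium tube 26 mm in diameter, 130 long (y from -65 to +65), about 0.25 kg, with a 12 mm steel axle end on either side. Its axis is y (level at the start; x and z turn as it rolls). The short end at +y is rigid, its flat face (edge chamfered 2.5 mm) at y = +79 mm; the longer end at -y is a spring plunger with a hemispherical tip.
- cradle_c (a point): fixed steel cradle: two upright V-notched plates, 5 mm thick, about 60 mm high, at y = +45 and -45 mm on a base 70 (x) by 120 (y) mm. This point: centre of its underside, on the bench, z up. The roller lies along y in the notches, axis about 52 mm above the bench; fingers can go down between the plates.
- nest (a point): the empty place of the grey roller stand: a point fixed to the stand's base, on the axis of the two facing cups, 75 mm above the bench; y along the cup axis, z up. The upright part with both cups is bolted in slots of the base anywhere within 15 mm either way along y: the point midway between the cups is thus -15 to +15 mm from here along y, unmeasured; it does not give when pushed.
- stand: the stand's base, 276 mm along y, 35 to -x and 155 to +x; origin on the bench under nest, axes as nest. Its cups are conical steel bosses, 174 mm floor to floor, 156 mouth to mouth; each 9 deep, inside diameter 22 at the mouth, 14 at the floor; outside 28; their plates reach 14 mm above the cup axis. A second roller stays fitted 120 mm away at +x. Roller and stand must not press over 25 N.
- plunger_free (a point): where the tip of the roller's spring plunger is when free (99 mm from the roller's centre, towards its -y). The plunger pushes straight into the tube by up to 16 mm, to a hard stop; the spring takes 2 N to start and 0.6 N per mm, 12 N at the stop, where the force then rises steeply. The other end passes its cup's mouth at 13 mm or more; either end may go in either cup.
- pipe_tee: bystander, to be left alone: dark pipe 140 long on two short pipe legs, 97 high, at the back
- flange: bystander, to be left alone: flat steel ring, 64 across, 12 high, lying in the middle of the bench
- pipe_end: bystander, to be left alone: pipe offcut standing on end, 38 across, 50 high, in the middle
- wire_brush: bystander, to be left alone: hand brush lying at the left front
- chip_hammer: bystander, to be left alone: hammer lying at the right front
- dip_jar: bystander, to be left alone: closed jar, 68 across, 70 high, in the middle
- spanner: bystander, to be left alone: spanner lying at the back
Things that resemble listed ones, but are neither listed nor needed, are in the scene too. Of the things shaped like the part that bears roller_mid, the aluminium one is meant. Leave any purple look-alike of the part that bears cradle_c alone.

How it is judged:
By the outcome, as a careful person would: the job done as asked, in the order asked, and still so for the second after the job is handed in, with the robot touching nothing.
It also fails if it takes over 53 s, if anything falls off the work surface, if the arm or the gripper's body presses on something with over 40 N, if the wrist force passes 120 N, or if a joint passes its speed limit or range.

## Working session

There is one attempt and no reset: what is moved stays moved. The work goes in short steps, Python scripts to look and compute and a tool call to move; the robot and the scene stay as the last step left them, time stands still between calls to the robot, and variables do not carry over. Pictures are saved under pics/ and viewed, at most 10 in all, crops included, and the job is handed in when it is done.

Besides the shell and the picture viewer there is one more tool, called after "Emit:" by a JSON object that holds its "api" and its "payload", one argument or row to a line. play_rows: Moves the arm, as the interface text tells. Its arguments: {"type":"object","properties":{"targets":{"type":"string"},"squeeze":{"type":"number"}},"required":["targets"]}

```bash
mkdir -p pics; ls; python3 - <<'E'
from bench import r
import cv2
for n in ("side","top"):
    im=r.grab_frame(n); cv2.imwrite(f"pics/{n}0.png",im[:,:,::-1]); print(n,r.camera_info(n))
o=r.get_obs(); print(o)
E
```

```text
pics
side {'fov_y': 48.955253025775775, 'cx': 308.84324825362336, 'cy': 235.4947433935358, 'position': array([-0.0857762 ,  0.80152982,  0.79907992]), 'rotation': array([-0.86523961,  2.42401122, -1.24209298])}
top {'fov_y': 56.98766616186151, 'cx': 319.0611080369698, 'cy': 239.08199717153735, 'position': array([0.42694575, 0.01279077, 1.23054486]), 'rotation': array([-2.17319879,  2.1760884 , -0.09543769])}
{'clock': 0.1, 'joints': array([ 1.12592275,  0.47771432,  0.02233953,  1.55631451, -0.01151444,
        1.10926754, -0.08309218]), 'qvel': array([-0.00061674, -0.00185988,  0.00032749, -0.00378006,  0.00103665,
        0.0003942 ,  0.00011345]), 'tau': array([ 4.06000836e-03, -5.97761643e+01,  1.61284313e+00, -2.81958729e+01,
        1.26517258e-02,  5.00096648e-03,  4.84295902e-05]), 'tcp_pos': array([ 0.22285884, -0.63655522,  0.19484107]), 'orientation': array([-3.09564063e+00, -5.26287301e-01,  5.67426041e-04]), 'contact_force': array([-0.38196009, -0.47224252,  0.21488971]), 'moment': array([0.00532501, 0.03731427, 0.0115572 ]), 'gripper_force': 0.0, 'grip_width': 0.08540551376091539}
```

View pics/side0.png

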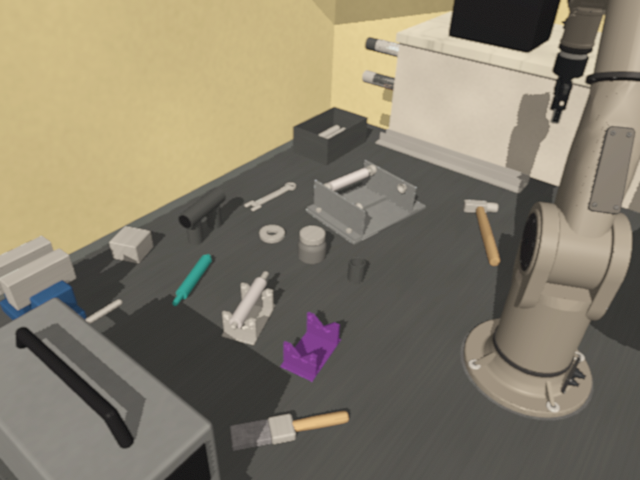

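View pics/top0.png

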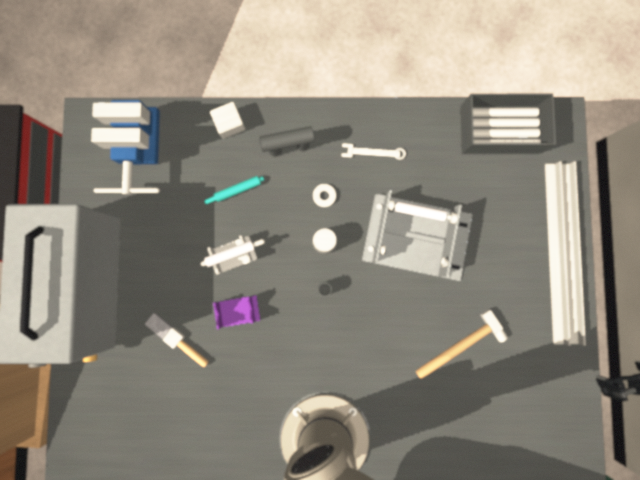

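The side view shows the roller in the steel cradle at about (248,300) and the stand at (365,200). The top view shows the roller at (232,252), the stand at (420,235), the purple look-alike at (236,311) and the teal one at (235,190). I'll zoom in on the roller and the stand.

```bash
cat > h.py <<'E'
import numpy as np, cv2
from bench import r
from scipy.spatial.transform import Rotation as R
def cam(n):
    i=r.camera_info(n); f=240/np.tan(np.radians(i['fov_y'])/2)
    return f,i['cx'],i['cy'],np.array(i['position']),R.from_rotvec(i['rotation']).as_matrix()
def ray(n,u,v):
    f,cx,cy,p,M=cam(n); d=M@np.array([(u-cx)/f,(v-cy)/f,1.]); return p,d/np.linalg.norm(d)
def onz(n,u,v,z):
    p,d=ray(n,u,v); return p+d*(z-p[2])/d[2]
def proj(n,P):
    f,cx,cy,p,M=cam(n); c=M.T@(np.array(P)-p); return np.array([cx+f*c[0]/c[2],cy+f*c[1]/c[2]])
def tri(a,b):
    (p,d),(q,e)=ray('top',*a),ray('side',*b)
    s=np.linalg.lstsq(np.c_[d,-e],q-p,rcond=None)[0]; A=p+s[0]*d;B=q+s[1]*e
    return (A+B)/2,np.linalg.norm(A-B)
def crop(im,u,v,w,h,k):
    return cv2.resize(im[v:v+h,u:u+w],None,fx=k,fy=k,interpolation=cv2.INTER_CUBIC)
E
python3 - <<'E'
from h import *
t=cv2.imread('pics/top0.png');s=cv2.imread('pics/side0.png')
# each tile 400x300
a=crop(t,190,222,80,60,5);b=crop(t,356,180,120,105,1);b=crop(t,354,184,128,96,3.125)
c=crop(s,210,260,80,90,300/90);d=crop(s,300,155,130,97,400/130)
def fit(x): 
    o=np.zeros((300,400,3),np.uint8); o[:min(300,x.shape[0]),:min(400,x.shape[1])]=x[:300,:400]; return o
cv2.imwrite('pics/z1.png',np.vstack([np.hstack([fit(a),fit(b)]),np.hstack([fit(c),fit(d)])]))
E
```

```text
(no output)
```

View pics/z1.png

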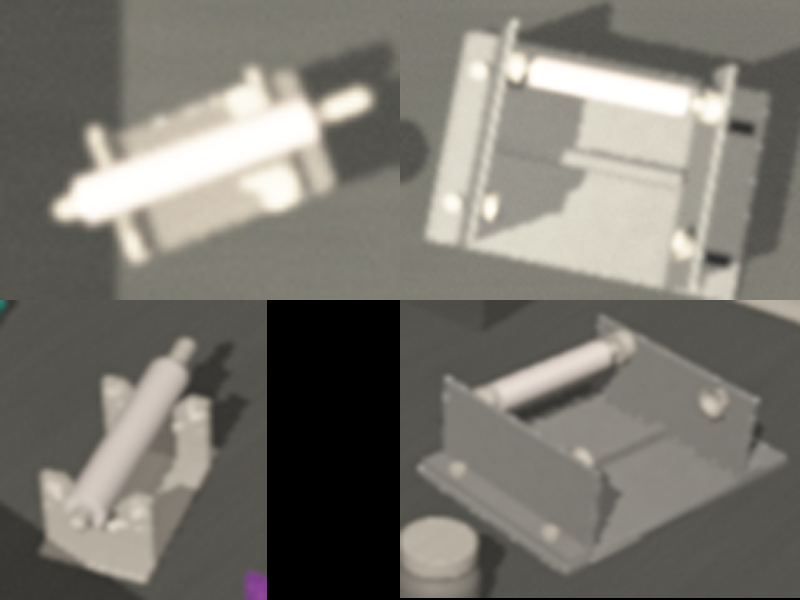

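```bash
python3 - <<'E'
from h import *
np.set_printoptions(precision=4,suppress=True)
P=lambda x,y,tx,ty,u,v,k:((x-tx+.5)/k-.5+u,(y-ty+.5)/k-.5+v)
A=lambda x,y:P(x,y,0,0,190,222,5); B=lambda x,y:P(x,y,400,0,354,184,3.125)
C=lambda x,y:P(x,y,0,300,210,260,300/90); D=lambda x,y:P(x,y,400,300,300,155,400/130)
z=.052
tip=onz('top',*A(373,97),z);rig=onz('top',*A(54,211),z)
d=rig-tip;print('tip',tip,'rig',rig,'len',np.linalg.norm(d),'head',np.degrees(np.arctan2(d[1],d[0])))
print('mid est',tip+d*99/178)
print('tri tip',tri(A(373,97),C(190,340)),'tri rig',tri(A(54,211),C(78,522)))
t=cv2.imread('pics/top0.png').astype(int)
def tube(x0,y0,x1,y1,z,th):
    m=np.zeros(t.shape[:2],np.uint8); m[y0:y1,x0:x1]=(t[y0:y1,x0:x1].min(2)>th)
    n,l,s,c=cv2.connectedComponentsWithStats(m); k=1+np.argmax(s[1:,4])
    q=cv2.findNonZero((l==k).astype(np.uint8)); b=cv2.minAreaRect(q)
    W=np.array([onz('top',*p,z)[:2] for p in q[:,0].astype(float)]); c=W.mean(0)
    w,v=np.linalg.eigh(np.cov(W.T)); a=v[:,1]; a*=np.sign(a[1]); pr=(W-c)@a
    print('tube',th,len(W),c,'mid',c+a*(pr.max()+pr.min())/2,'L',np.ptp(pr),'head',np.degrees(np.arctan2(a[1],a[0])),'wid',np.ptp((W-c)@[-a[1],a[0]]))
for th in (200,215,230): tube(195,228,262,270,.062,th); tube(385,195,470,225,.085,th)
# stand base corners z~0.005 (tile b)
for n,p in dict(bl=(428,240),tl=(468,32),tr=(769,95),br=(738,298)).items(): print(n,onz('top',*B(*p),.005))
for n,p in dict(Lcup=(490,206),Rcup=(683,243),Ltop=(516,22),Lbot=(470,242),Rtop=(732,68),Rbot=(697,290)).items(): print(n,onz('top',*B(*p),.087))
for n,p in dict(side_farcup=(712,402),side_nearcup=(583,457)).items(): print(n,onz('side',*D(*p),.08))
print(tri(B(683,243),D(712,402)),tri(B(490,206),D(583,457)))
E
```

```text
tip [0.5279 0.1618 0.052 ] rig [0.4672 0.3312 0.052 ] len 0.17997897650766506 head 109.71991646195218
mid est [0.4941 0.256  0.052 ]
tri tip (array([0.527 , 0.1609, 0.0546]), np.float64(0.0017416437554785094)) tri rig (array([0.4647, 0.3273, 0.0594]), np.float64(0.005778353355857887))
tube 200 615 [0.494  0.2483] mid [0.4907 0.2583] L 0.14056342934705776 head 108.03682751696793 wid 0.07084514063784504
tube 200 732 [ 0.5977 -0.2559] mid [ 0.5981 -0.2542] L 0.18797061274741006 head 77.64578804954908 wid 0.04969726111503804
tube 215 488 [0.4955 0.2536] mid [0.4931 0.2592] L 0.1406857076242088 head 112.40836098461205 wid 0.03937182084889017
tube 215 541 [ 0.5995 -0.2603] mid [ 0.5986 -0.2642] L 0.16539552200927776 head 77.88053811088038 wid 0.025517703186204416
tube 230 412 [0.4953 0.2533] mid [0.4934 0.258 ] L 0.13636923677772322 head 111.92108545273359 wid 0.03622405514482452Traceback (most recent call last):
  File "<stdin>", line 19, in <module>
  File "<stdin>", line 16, in tube
  File "h.py", line 10, in onz
    p,d=ray(n,u,v); return p+d*(z-p[2])/d[2]
        ~~~^^^^^^^
  File "h.py", line 8, in ray
    f,cx,cy,p,M=cam(n); d=M@np.array([(u-cx)/f,(v-cy)/f,1.]); return p,d/np.linalg.norm(d)
                ~~~^^^
  File "h.py", line 5, in cam
    i=r.camera_info(n); f=240/np.tan(np.radians(i['fov_y'])/2)
ValueError: time passes only in moves, steps and waits
```

```bash
sed -i 's/^def cam(n):/from functools import lru_cache\n@lru_cache\ndef cam(n):/' h.py; python3 - <<'E'
from h import *
np.set_printoptions(precision=4,suppress=True)
P=lambda x,y,tx,ty,u,v,k:((x-tx+.5)/k-.5+u,(y-ty+.5)/k-.5+v)
B=lambda x,y:P(x,y,400,0,354,184,3.125)
D=lambda x,y:P(x,y,400,300,300,155,400/130)
for n,p in dict(bl=(428,240),tl=(468,32),tr=(769,95),br=(738,298)).items(): print(n,onz('top',*B(*p),.005))
for n,p in dict(Lcup=(490,206),Rcup=(683,243),Ltop=(516,22),Lbot=(470,242),Rtop=(732,68),Rbot=(697,290)).items(): print(n,onz('top',*B(*p),.087))
for n,p in dict(rollL=(531,75),rollR=(690,99)).items(): print(n,onz('top',*B(*p),.08))
for n,p in dict(side_farcup=(712,402),side_nearcup=(583,457)).items(): print(n,onz('side',*D(*p),.08))
print(tri(B(683,243),D(712,402)),tri(B(490,206),D(583,457)))
E
```

```text
bl [ 0.4774 -0.1056  0.005 ]
tl [ 0.6642 -0.1434  0.005 ]
tr [ 0.6067 -0.4118  0.005 ]
br [ 0.4259 -0.3787  0.005 ]
Lcup [ 0.5022 -0.1493  0.087 ]
Rcup [ 0.4713 -0.3084  0.087 ]
Ltop [ 0.6568 -0.1733  0.087 ]
Lbot [ 0.4724 -0.1323  0.087 ]
Rtop [ 0.6175 -0.3532  0.087 ]
Rbot [ 0.4326 -0.3189  0.087 ]
rollL [ 0.613  -0.1863  0.08  ]
rollR [ 0.5924 -0.3194  0.08  ]
side_farcup [ 0.4655 -0.3024  0.08  ]
side_nearcup [ 0.5011 -0.1572  0.08  ]
(array([ 0.4713, -0.3127,  0.0731]), np.float64(0.0013010602225802582)) (array([ 0.5003, -0.1511,  0.0835]), np.float64(0.0049623953220824))
```

```bash
cat >> h.py <<'E'
def state(o=None):
    o=o or r.get_obs(); M=R.from_rotvec(o['orientation']).as_matrix()
    return o,M,np.degrees(np.arctan2(M[1,0],M[0,0]))
def shift(x,y,z,head):
    o,M,h=state(); d=M.T@(np.array([x,y,z])-o['tcp_pos']); return np.round(d,4),round(-np.radians((head-h+180)%360-180),4)
E
python3 - <<'E'
from h import *
print(state()[2],shift(.62,-.22,.2,110.5),shift(.494,.257,.15,110.5))
E
```

```text
19.297116671009665 (array([ 0.5125, -0.2619, -0.0048]), np.float64(-1.5918)) (array([ 0.5512, -0.7537,  0.046 ]), np.float64(-1.5918))
```

Emit:
{"api": "play_rows", "payload": {
  "targets": "-1 0.51 -0.26 0 -0.8;-1 0.51 -0.26 0 -0.8;-1 0.51 -0.26 0 -0.8;-1 0.51 -0.26 0 -0.8;-1 0.51 -0.26 0 -0.8;-1 0.51 -0.26 0 -0.8;-1 0.51 -0.26 0 -0.8;-1 0.51 -0.26 0 -0.8",
  "squeeze": 40
}}

```text
clock: 0.77
tcp_pos: [0.4541, -0.3944, 0.1955]
orientation: [-2.645, -1.694, 0.0]
contact_force: [0.9, -0.5, -0.5]
grip_width: 0.0855
gripper_force: 0.0
```

```bash
python3 - <<'E'
from h import *
o,M,h=state();print(o['tcp_pos'],o['joints'].round(2),h,shift(.62,-.22,.2,110.5),shift(.494,.257,.15,110.5))
E
```

```text
[ 0.45405355 -0.39438254  0.19549444] [ 0.81  0.37 -0.25  1.72  0.1   1.06  0.09] 65.28260485330557 (array([ 0.2278,  0.0778, -0.0045]), np.float64(-0.7892)) (array([ 0.6084, -0.2361,  0.0457]), np.float64(-0.7892))
```

Emit:
{"api": "play_rows", "payload": {
  "targets": "-1 0.61 -0.236 0 -0.789;-1 0.61 -0.236 0 -0.789;-1 0.61 -0.236 0 -0.789;-1 0.61 -0.236 0 -0.789;-1 0.61 -0.236 0 -0.789;-1 0.61 -0.236 0 -0.789;-1 0.61 -0.236 0 -0.789;-1 0.61 -0.236 0 -0.789"
}}

```text
clock: 1.43
tcp_pos: [0.4743, -0.0617, 0.1956]
orientation: [1.792, 2.581, -0.001]
contact_force: [0.5, 0.1, -0.0]
grip_width: 0.0854
gripper_force: 0.0
```

```bash
python3 - <<'E'
from h import *
o,M,h=state();print(o['tcp_pos'],o['joints'].round(2),h,shift(.494,.257,.11,110.5))
E
```

```text
[ 0.47434321 -0.06168033  0.19559312] [ 0.51  0.2  -0.58  1.98  0.13  1.    0.23] 110.45967379549428 (array([0.2917, 0.1298, 0.0855]), np.float64(-0.0007))
```

Emit:
{"api": "play_rows", "payload": {
  "targets": "-1 0.29 0.13 0.03 0;-1 0.29 0.13 0.03 0;-1 0.29 0.13 0.05 0;-1 0.29 0.13 0.08 0;-1 0.29 0.13 0.08 0;-1 0.29 0.13 0.08 0;-1 0.29 0.13 0.08 0;-1 0.29 0.13 0.08 0"
}}

```text
clock: 2.1
tcp_pos: [0.4954, 0.2559, 0.1146]
orientation: [-1.793, -2.579, 0.001]
contact_force: [0.1, 0.6, 1.0]
grip_width: 0.0856
gripper_force: 0.0
```

```bash
python3 - <<'E'
from h import *
o,M,h=state();print(o['tcp_pos'],o['joints'].round(2),h,shift(.494,.257,.035,110.5))
a=crop(r.grab_frame('top')[:,:,::-1],180,210,100,75,4)
b=crop(r.grab_frame('side')[:,:,::-1],200,230,100,110,4)
cv2.imwrite('pics/z2.png',np.hstack([np.vstack([a,np.zeros((140,400,3),np.uint8)]),b]))
E
```

```text
[0.49543962 0.255892   0.11459275] [-0.07  0.46 -0.65  1.88  0.35  0.92 -0.54] 110.36910146517843 (array([ 0.0015, -0.0009,  0.0796]), np.float64(-0.0023))
```

View pics/z2.png

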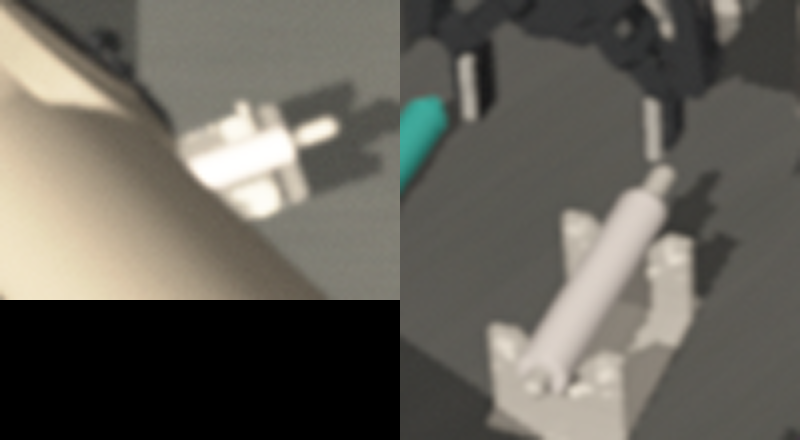

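The fingers straddle the roller at crop (468,85) and (655,130), and they are aligned with its axis. Next I descend.

Emit:
{"api": "play_rows", "payload": {
  "targets": "-1 0.001 0 0.03 0;-1 0.001 0 0.06 0;-1 0.001 0 0.08 0;-1 0.001 0 0.08 0;1 0.001 0 0.081 0;1 0.001 0 0.081 0;1 0.001 0 0.081 0;1 0.001 0 0.081 0",
  "squeeze": 40
}}

```text
clock: 2.87
tcp_pos: [0.4967, 0.255, 0.0362]
orientation: [1.794, 2.577, 0.004]
contact_force: [-0.6, -0.2, -0.1]
grip_width: 0.0388
gripper_force: 0.0
```

Emit:
{"api": "play_rows", "payload": {
  "targets": "1 0 0 0 0;1 0 0 0 0;1 0 0 0 0;1 0 0 0 0"
}}

```text
clock: 3.2
tcp_pos: [0.4958, 0.2546, 0.0349]
orientation: [1.794, 2.579, 0.0]
contact_force: [-0.9, -0.1, 0.1]
grip_width: -0.0001
gripper_force: 0.0
```

```bash
python3 - <<'E'
from h import *
o,M,h=state();print(o['tcp_pos'],h, proj('side',o['tcp_pos']),proj('side',[.494,.257,.052]),proj('top',[.494,.257,.052]))
b=crop(r.grab_frame('side')[:,:,::-1],190,220,120,130,4)
a=crop(r.grab_frame('top')[:,:,::-1],180,190,80,130,4)
cv2.imwrite('pics/z3.png',np.hstack([a,b]))
E
```

```text
[0.49583153 0.25463938 0.03494236] 110.34021950226627 [246.95490232 307.61013523] [246.38534337 302.55799527] [228.41124645 253.70377397]
```

View pics/z3.png

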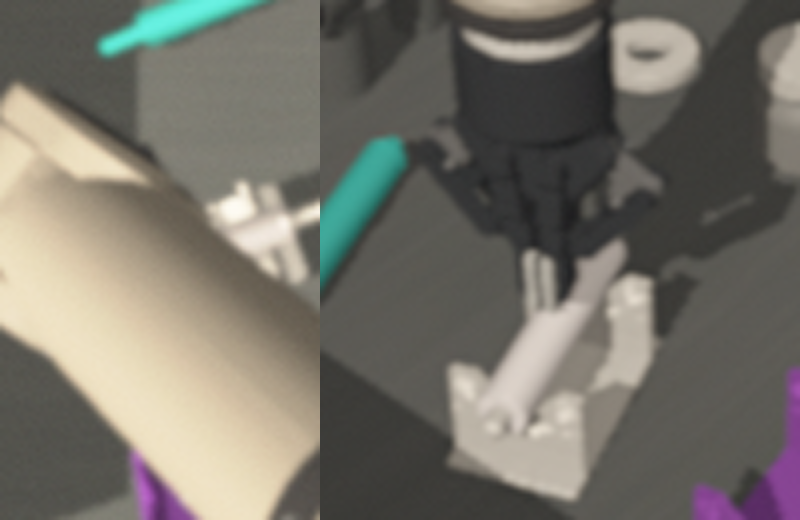

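```bash
python3 - <<'E'
from h import *
for z in (.035,.045,.055,.065,.075,.085): 
    p=proj('side',[.4958,.2546,z]); print(z,((p[0]-190)*4+320).round(),((p[1]-220)*4).round())
M=state()[1]
for z in (.1146,.1276,.14,.15):
  for s in (-.0427,.0427):
    p=proj('side',np.array([.4954,.2559,z])+s*M[:,1]); print(z,s,((p[0]-200)*4+400).round(),((p[1]-230)*4).round())
print(r.get_obs())
E
```

```text
0.035 548.0 350.0
0.045 547.0 336.0
0.055 546.0 322.0
0.065 545.0 307.0
0.075 544.0 293.0
0.085 543.0 278.0
0.1146 -0.0427 659.0 214.0
0.1146 0.0427 500.0 176.0
0.1276 -0.0427 658.0 194.0
0.1276 0.0427 498.0 156.0
0.14 -0.0427 658.0 174.0
0.14 0.0427 496.0 136.0
0.15 -0.0427 657.0 158.0
0.15 0.0427 495.0 120.0
{'clock': 3.3, 'joints': array([-0.12644035,  0.56409191, -0.59343311,  1.93576095,  0.44246147,
        0.77316604, -0.61641601]), 'qvel': array([-0.00144578,  0.00117338,  0.00158305,  0.00051293,  0.00089158,
       -0.00120948,  0.00102145]), 'tau': array([ 2.31957278e-02, -5.27212179e+01, -7.55349845e+00, -1.98752260e+01,
        9.75063303e-03,  1.57767521e-03,  6.85963169e-04]), 'tcp_pos': array([0.49570882, 0.25461936, 0.03476619]), 'orientation': array([1.79422862e+00, 2.57873557e+00, 8.65164618e-05]), 'contact_force': array([ 0.14837718, -0.15380956, -1.07466986]), 'moment': array([-0.01840422,  0.01310963, -0.01367959]), 'gripper_force': 0.0, 'grip_width': -0.00024260793255113385}
```

```bash
python3 - <<'E'
from h import *
T=[.2229,-.6366,.208]; y=np.array([.3304,-.9438,0])*.0427
for n in('top','side'): print(n,proj(n,T),proj(n,np.array(T)+y),proj(n,np.array(T)-y))
t=cv2.imread('pics/top0.png');s=cv2.imread('pics/side0.png')
cv2.imwrite('pics/z4.png',np.hstack([crop(t,565,345,75,90,5),crop(s,530,60,80,90,5)]))
E
```

```text
top [607.47089024 369.12399708] [624.93559534 362.73270995] [589.96457904 375.53051015]
side [548.83868164 128.51233598] [548.58289914 122.37808817] [549.10653018 134.93595479]
```

View pics/z4.png

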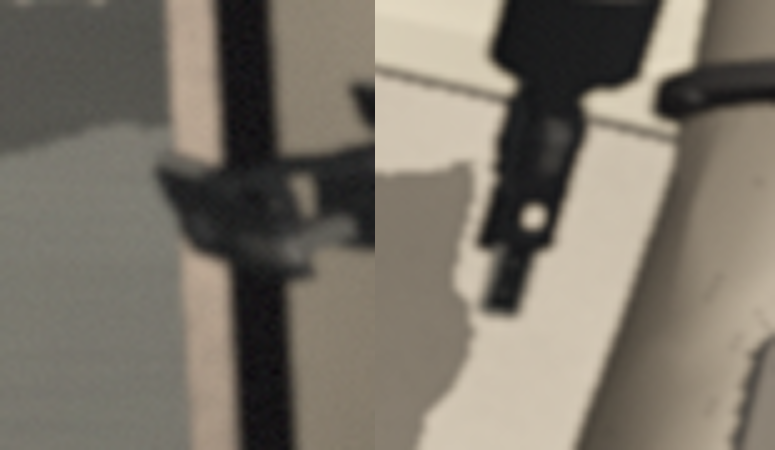

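```bash
python3 - <<'E'
from h import *
np.set_printoptions(precision=4,suppress=True)
T=np.array([.2229,-.6366,.195]); y=np.array([.3304,-.9438,0]);x=np.array([.9437,.3304,0])
for a in [(598,378.6),(600,380)]:
  p,g=tri(a,(555,122.4)); print(p,g,(p-T)@x,(p-T)@y,p[2]-T[2])
M=state()[1]; 
# z2/z3 side-only: solve lateral at given z
print('z3 tip at z=.035',onz('side',190+(543-320)/4,220+315/4,.035), 'z.055',onz('side',190+(543-320)/4,220+315/4,.055))
for z in(.128,.148):
  a=onz('side',200+(655-400)/4,230+162/4,z);b=onz('side',200+(470-400)/4,230+120/4,z); print(z,(a+b)/2,np.linalg.norm(a-b))
E
```

```text
[ 0.2068 -0.594   0.2438] 0.00662420563352078 -0.0011281999173741906 -0.04557659630715929 0.0488408888594124
[ 0.2056 -0.5971  0.2436] 0.0026772575881437 -0.0032856374025196557 -0.04294808458542204 0.04860459035961351
z3 tip at z=.035 [0.5163 0.2371 0.035 ] z.055 [0.5005 0.2519 0.055 ]
0.128 [0.5194 0.2426 0.128 ] 0.10015106910357804
0.148 [0.5013 0.2593 0.148 ] 0.09716629588072712
```

The shut fingers hover over the top of the roller. Triangulating the fingertips puts them about 30 mm higher than the reported TCP, so I'll lift, open, and go down deeper while watching the force.

Emit:
{"api": "play_rows", "payload": {
  "targets": "1 0 0 -0.03 0;1 0 0 -0.05 0;-1 0 0 -0.05 0;-1 0 0 -0.05 0;-1 0 0 -0.05 0;-1 0 0 -0.05 0;-1 0 0 -0.05 0;-1 0 0 -0.05 0"
}}

```text
clock: 3.97
tcp_pos: [0.4952, 0.2543, 0.0839]
orientation: [-1.794, -2.578, 0.002]
contact_force: [0.7, -0.4, 0.6]
grip_width: 0.0723
gripper_force: 0.0
```

Emit:
{"api": "play_rows", "payload": {
  "targets": "-1 0 0 0.02 0;-1 0 0 0.04 0;-1 0 0 0.055 0;-1 0 0 0.06 0;-1 0 0 0.06 0;-1 0 0 0.06 0"
}}

```text
clock: 4.47
tcp_pos: [0.4957, 0.2549, 0.0248]
orientation: [-1.794, -2.579, 0.0]
contact_force: [0.1, -0.4, -0.1]
grip_width: 0.0856
gripper_force: 0.0
```

```bash
python3 - <<'E'
from h import *
o,M,h=state();print(o['tcp_pos'],h,o['contact_force'])
im=r.grab_frame('side');cv2.imwrite('pics/s5.png',im[:,:,::-1])
cv2.imwrite('pics/z5.png',crop(im[:,:,::-1],190,230,120,110,5))
E
```

```text
[0.49569848 0.25486818 0.02484613] 110.34971251972915 [ 0.14676465 -0.35427728 -0.09270297]
```

View pics/z5.png

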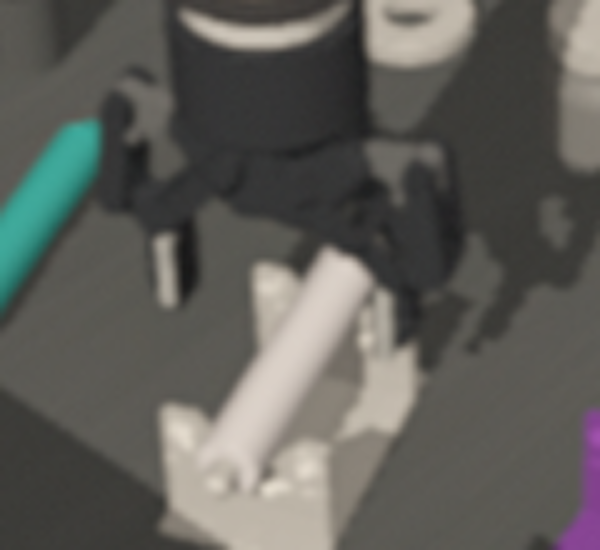

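```bash
python3 - <<'E'
from h import *
np.set_printoptions(precision=4,suppress=True)
M=state()[1]; mid=np.array([.494,.257,0])
for z in (.06,.07,.075):
  for p in ((389,340),(170,305)):
    q=onz('side',190+p[0]/5,230+p[1]/5,z); print(z,q,'along',(q-mid)@M[:,0],'across',(q-mid)@M[:,1])
E
```

```text
0.06 [0.4638 0.2252 0.06  ] along -0.019270541639595656 across -0.039348025768943626
0.06 [0.5473 0.2676 0.06  ] along -0.008534479331889085 across 0.05369545330376864
0.07 [0.4563 0.233  0.07  ] along -0.009370375425447178 across -0.04359867948315243
0.07 [0.5387 0.2749 0.07  ] along 0.0012204243472380577 across 0.04818589001452873
0.075 [0.4526 0.2369 0.075 ] along -0.0044202923183730486 across -0.04572400634025669
0.075 [0.5344 0.2785 0.075 ] along 0.006097876186801518 across 0.04543110836990892
```

The tips are at about z=0.072 at crop (389,340) and (170,305), symmetric about the roller. So the real tip height is roughly 34 mm above the reading. I'll descend 25 mm in small steps and close.

Emit:
{"api": "play_rows", "payload": {
  "targets": "-1 0 0 0.008 0;-1 0 0 0.016 0;-1 0 0 0.022 0;-1 0 0 0.025 0;-1 0 0 0.025 0"
}}

```text
clock: 4.93
tcp_pos: [0.4951, 0.2542, -0.0013]
orientation: [-1.794, -2.578, 0.002]
contact_force: [-0.3, -1.1, -0.2]
grip_width: 0.0854
gripper_force: 0.0
```

Emit:
{"api": "play_rows", "payload": {
  "targets": "1 0 0 0 0;1 0 0 0 0;1 0 0 0 0;1 0 0 0 0;1 0 0 0 0;1 0 0 0 0",
  "squeeze": 40
}}

```text
clock: 5.43
tcp_pos: [0.4944, 0.2541, -0.0001]
orientation: [-1.794, -2.579, 0.004]
contact_force: [-4.9, -1.4, 5.7]
grip_width: 0.0247
gripper_force: 39.0
```

Emit:
{"api": "play_rows", "payload": {
  "targets": "0 0 0 0 0;0 0 0 0 0;0 0 0 0 0;0 0 0 0.005 0;0 0 0 0.01 0;0 0 0 0.01 0;0 0 0 0.01 0"
}}

```text
clock: 6.02
tcp_pos: [0.4953, 0.2544, -0.0109]
orientation: [-1.794, -2.578, 0.002]
contact_force: [-0.4, -1.0, 0.7]
grip_width: 0.0424
gripper_force: 0.0
```

Emit:
{"api": "play_rows", "payload": {
  "targets": "1 0 0 0 0;1 0 0 0 0;1 0 0 0 0;1 0 0 0 0;1 0 0 0 0",
  "squeeze": 40
}}

```text
clock: 6.43
tcp_pos: [0.4944, 0.2541, -0.0104]
orientation: [-1.793, -2.578, 0.003]
contact_force: [-5.3, -2.1, 4.1]
grip_width: 0.0247
gripper_force: 39.2
```

```bash
python3 - <<'E'
from h import *
o,M,h=state();print(o['tcp_pos'],h,o['contact_force'],o['moment'],o['grip_width'])
im=r.grab_frame('side')
cv2.imwrite('pics/z6.png',crop(im[:,:,::-1],190,230,120,110,5))
E
```

```text
[ 0.49439575  0.25410456 -0.01042568] 110.35666527157373 [-5.28095364 -2.09286354  4.09583998] [-0.39805795  1.04285988  0.02564087] 0.024694232635509874
```

View pics/z6.png

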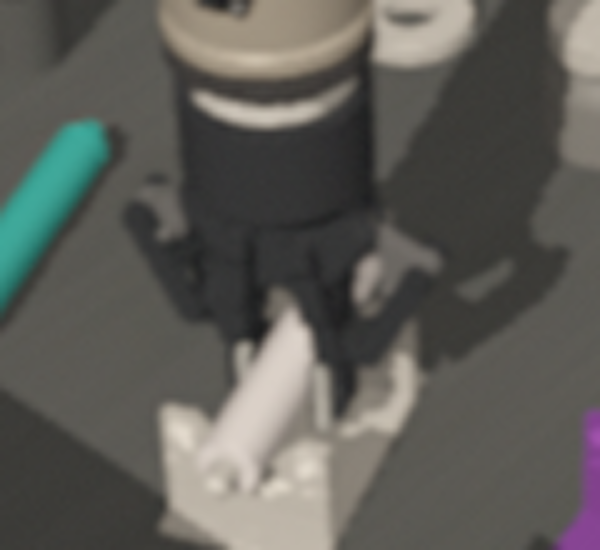

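Gripped: the pads reach below the axis and the width is steady at 24.7 mm. From this grip, axis height = TCP reading + 0.0624. I'll lift and check the hold.

Emit:
{"api": "play_rows", "payload": {
  "targets": "1 0 0 -0.02 0;1 0 0 -0.04 0;1 0 0 -0.07 0;1 0 0 -0.11 0;1 0 0 -0.11 0;1 0 0 -0.11 0"
}}

```text
clock: 6.98
tcp_pos: [0.4977, 0.2556, 0.1019]
orientation: [1.793, 2.576, 0.008]
contact_force: [0.1, -0.8, -2.5]
grip_width: 0.0249
gripper_force: 39.9
```

```bash
python3 - <<'E'
from h import *
o,M,h=state();print(o['tcp_pos'],h,o['contact_force'],o['grip_width'],shift(.492,-.2045,.1,78.7))
E
```

```text
[0.49769373 0.25560514 0.10185339] 110.31191937321627 [ 0.06122506 -0.76133534 -2.4725794 ] 0.024921608239956566 (array([-0.4295, -0.1651,  0.0007]), np.float64(0.5517))
```

The lift reads -2.5 N, which matches the roller's weight. Now I carry it over the stand.

Emit:
{"api": "play_rows", "payload": {
  "targets": "1 -0.43 -0.165 0 0.552;1 -0.43 -0.165 0 0.552;1 -0.43 -0.165 0 0.552;1 -0.43 -0.165 0 0.552;1 -0.43 -0.165 0 0.552;1 -0.43 -0.165 0 0.552;1 -0.43 -0.165 0 0.552;1 -0.43 -0.165 0 0.552"
}}

```text
clock: 7.65
tcp_pos: [0.4903, -0.0809, 0.0982]
orientation: [-2.428, -1.991, 0.003]
contact_force: [0.4, 0.5, -1.9]
grip_width: 0.0251
gripper_force: 39.9
```

```bash
python3 - <<'E'
from h import *
o,M,h=state();print(o['tcp_pos'],h,o['contact_force'],o['grip_width'],shift(.492,-.2045,.08,78.7))
E
```

```text
[ 0.49032501 -0.08091927  0.09819809] 78.71528752336904 [ 0.41852544  0.51338753 -1.88416301] 0.025131910964114632 (array([-0.1209,  0.0259,  0.0182]), np.float64(0.0003))
```

Emit:
{"api": "play_rows", "payload": {
  "targets": "1 -0.04 0.009 0 0;1 -0.08 0.018 0 0;1 -0.12 0.026 0 0;1 -0.121 0.026 0.01 0;1 -0.121 0.026 0.03 0;1 -0.121 0.026 0.033 0;1 -0.121 0.026 0.033 0"
}}

```text
clock: 8.23
tcp_pos: [0.4915, -0.2015, 0.0643]
orientation: [-2.425, -1.99, 0.004]
contact_force: [-0.7, 0.5, -1.6]
grip_width: 0.0248
gripper_force: 39.9
```

```bash
python3 - <<'E'
from h import *
o,M,h=state();print(o['tcp_pos'],h,o['contact_force'],o['grip_width'])
t=r.grab_frame('top')[:,:,::-1];s=r.grab_frame('side')[:,:,::-1]
cv2.imwrite('pics/t7.png',t);cv2.imwrite('pics/s7.png',s)
cv2.imwrite('pics/z7.png',np.hstack([crop(t,354,184,100,140,4),crop(s,320,120,100,140,4)]))
E
```

```text
[ 0.49149234 -0.20147878  0.0642771 ] 78.74174888589071 [-0.73861979  0.45456776 -1.61870798] 0.024811858811363812
```

View pics/z7.png

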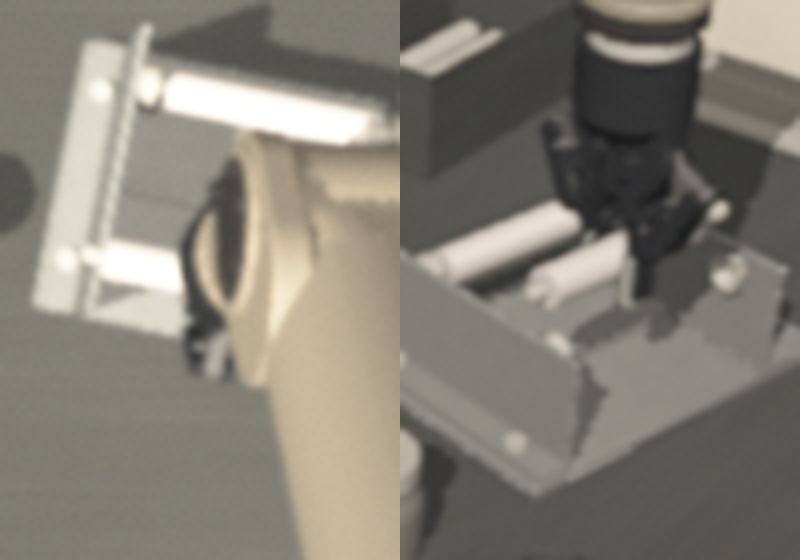

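The top crop shows the roller's rigid end at (88,250) past the +y plate. The side crop shows the plunger tip at (720,210), above and inboard of the far cup at (728,270).

```bash
python3 - <<'E'
from h import *
np.set_printoptions(precision=4,suppress=True)
o,M,h=state(); tcp=o['tcp_pos']; u=M[:,0]; w=M[:,1]
f=lambda q:((q-tcp)@u,(q-tcp)@w)
S=lambda x,y:(320+(x-400+.5)/4-.5,120+(y+.5)/4-.5); T=lambda x,y:(354+(x+.5)/4-.5,184+(y+.5)/4-.5)
print('tip',f(onz('side',*S(722,210),.127)))
print('rigid tube end',f(onz('top',*T(103,262),.130)),'axle end',f(onz('top',*T(84,250),.130)))
print('far cup mouth c',f(onz('side',*S(722,272),.075)),f(onz('side',*S(728,270),.075)))
print('near cup top',f(onz('side',*S(558,343),.085)))
print('top plate L',f(onz('top',*T(103,248),.089)))
print('near plate top edge side',f(onz('side',*S(578,365),.089)),f(onz('side',*S(785,268),.089)))
# from first pictures
for n,p in dict(L=(.5022,-.1493),Rr=(.4713,-.3084)).items(): print(n,f(np.array([*p,.087])))
E
```

```text
tip (np.float64(-0.09851455249934044), np.float64(-0.002332390861383751))
rigid tube end (np.float64(0.06610207329677752), np.float64(-0.006104438634735518)) axle end (np.float64(0.07908555093558868), np.float64(-0.0010137725602249541))
far cup mouth c (np.float64(-0.1099715342503585), np.float64(-0.0005131520698207142)) (np.float64(-0.11511964235781053), np.float64(-0.0012579988991031777))
near cup top (np.float64(0.04969842245802291), np.float64(-0.0054731561798948))
top plate L (np.float64(0.06284242045307342), np.float64(0.006624972885205866))
near plate top edge side (np.float64(0.06211347363176852), np.float64(-0.03510522542269536)) (np.float64(-0.12775801161739664), np.float64(-0.037668829940514945))
L (np.float64(0.05291651371088083), np.float64(-0.001701571461794655))
Rr (np.float64(-0.10915526292960352), np.float64(-0.0011051839573316265))
```

The roller centre sits at the TCP and the cup midpoint is about 30 mm towards -y of it. I'll lower it so the tube's +y end rests on the +y boss and the roller tilts plunger-down in the grip.

Emit:
{"api": "play_rows", "payload": {
  "targets": "1 0 -0.001 0.01 0;1 0 -0.001 0.017 0;1 0 -0.001 0.021 0;1 0 -0.001 0.023 0;1 0 -0.001 0.025 0;1 0 -0.001 0.027 0;1 0 -0.001 0.028 0",
  "squeeze": 25
}}

```text
clock: 8.92
tcp_pos: [0.4929, -0.2023, 0.0387]
orientation: [2.429, 1.992, 0.0]
contact_force: [0.1, -1.5, -0.9]
grip_width: 0.025
gripper_force: 40.0
```

```bash
python3 - <<'E'
from h import *
o,M,h=state();print(o['tcp_pos'],h,o['contact_force'],M.T@o['moment'],o['grip_width'])
E
```

```text
[ 0.49286276 -0.20234782  0.03865682] 78.71181395999855 [ 0.14637275 -1.47891656 -0.85511142] [ 0.0621013   0.03353432 -0.04841535] 0.02496322818756735
```

Emit:
{"api": "play_rows", "payload": {
  "targets": "1 0 0 0.001 0;1 0 0 0.002 0;1 0 0 0.003 0;1 0 0 0.004 0;1 0 0 0.004 0",
  "squeeze": 25
}}

```text
clock: 9.33
tcp_pos: [0.493, -0.2028, 0.035]
orientation: [2.429, 1.991, 0.0]
contact_force: [-2.1, -1.1, 3.8]
grip_width: 0.025
gripper_force: 40.7
```

```bash
python3 - <<'E'
from h import *
o,M,h=state();print(o['tcp_pos'],h,o['contact_force'],M.T@o['moment'],o['gripper_force'])
E
```

```text
[ 0.49300259 -0.20276654  0.03498051] 78.68461854171696 [-2.10604232 -1.11549297  3.83131436] [ 0.23338308 -0.0879512  -0.07986189] 40.66164493560791
```

Emit:
{"api": "play_rows", "payload": {
  "targets": "1 0 0 0.001 0;1 0 0 0.002 0;1 0 0 0.002 0",
  "squeeze": 25
}}

```text
clock: 9.58
tcp_pos: [0.4929, -0.2027, 0.0327]
orientation: [2.429, 1.991, 0.0]
contact_force: [-1.4, -1.9, 2.9]
grip_width: 0.0252
gripper_force: 40.8
```

```bash
python3 - <<'E'
from h import *
o,M,h=state();print(o['tcp_pos'],h,M.T@o['contact_force'],M.T@o['moment'],o['gripper_force'])
E
```

```text
[ 0.49293396 -0.20265519  0.03272784] 78.68654848983724 [-2.17529896 -0.96698953 -2.88948576] [ 0.08377014 -0.26321934 -0.03622954] 40.767690539360046
```

Emit:
{"api": "play_rows", "payload": {
  "targets": "1 0 0 0.001 0;1 0 0 0.002 0;1 0 0 0.003 0;1 0 0 0.003 0"
}}

```text
clock: 9.92
tcp_pos: [0.4929, -0.2024, 0.0296]
orientation: [2.429, 1.992, 0.0]
contact_force: [-1.5, -3.8, 3.6]
grip_width: 0.0252
gripper_force: 41.1
```

```bash
python3 - <<'E'
from h import *
np.set_printoptions(precision=4,suppress=True)
o,M,h=state();tcp=o['tcp_pos'];print(tcp,h,M.T@o['contact_force'],M.T@o['moment'])
s=r.grab_frame('side')[:,:,::-1];cv2.imwrite('pics/s8.png',s)
s0=cv2.imread('pics/s7.png');u=M[:,0];w=M[:,1];c0=tcp.copy();c0[2]+=.0624
for a in (6,8,10,12): # predicted tip & tube-end centre positions by tilt
  d=np.cos(np.radians(a))*u-np.sin(np.radians(a))*np.array([0,0,-1]); print(a,'tip',proj('side',c0-.099*d),'rigid',proj('side',c0+.079*d),'z',(c0-.099*d)[2],(c0+.079*d)[2])
g=lambda im:cv2.cvtColor(im,cv2.COLOR_BGR2GRAY)[164:192,392:412]
print(g(s0.astype(np.uint8)));print(g(s))
E
```

```text
[ 0.4929 -0.2024  0.0296] 78.70100562912477 [-4.0549 -0.668  -3.6078] [ 0.0589 -0.3523 -0.0059]
6 tip [397.822  186.7659] rigid [350.067  203.1078] z 0.08163485209400562 0.1002302677575145
8 tip [397.5604 187.9262] rigid [350.2402 202.1231] z 0.07820500762501398 0.10296721435398257
10 tip [397.27   189.0924] rigid [350.4414 201.1279] z 0.07479194250727401 0.1056907713671286
12 tip [396.951  190.2632] rigid [350.6706 200.1236] z 0.0713998150348893 0.10839762056226387
[[116 112 100  79  62  55  56  56  57  57  58  57  57  57  57  57  57  56
   64  77]
 [112 116 112  95  74  61  55  57  58  57  57  58  57  57  58  56  56  59
   67  79]
 [101 108 112 106  92  78  66  60  59  58  56  57  58  57  57  57  56  63
   73  83]
 [ 83  90 101 111 113 102  83  64  57  55  57  57  57  57  58  56  59  67
   80  86]
 [ 64  71  91 112 120 111  85  61  54  53  55  57  58  57  57  57  62  74
   84  87]
 [ 54  60  77  98 105  96  77  71  71  64  56  55  56  56  58  62  70  81
   86  88]
 [ 50  55  62  76  79  78  96 126 133 109  74  57  55  57  62  73  82  86
   87  88]
 [ 46  47  49  55  61  92 141 175 
[... 3432 characters left out ...]
 126 116
  105  95]
 [ 51  54  61  59  71 107 135 139 132 130 142 157 159 149 136 132 134 132
  127 118]
 [ 46  46  45  49  81 124 149 153 145 139 144 158 165 157 138 128 128 133
  137 136]
 [ 43  44  49  66 102 141 162 171 170 164 156 155 162 160 143 127 124 127
  132 135]
 [ 40  50  71  98 125 151 172 185 190 185 171 162 166 164 148 131 124 124
  126 127]
 [ 42  69 101 124 136 152 172 191 200 198 185 173 169 161 144 129 124 124
  124 125]
 [ 63  98 123 134 137 140 154 176 190 193 185 173 164 147 130 124 123 125
  125 125]
 [ 97 125 133 132 127 122 125 139 153 156 155 154 149 134 122 123 124 125
  125 124]
 [127 138 130 117 105  96  93 102 113 117 119 128 131 125 123 125 125 126
  125 125]]
```

The tip now appears in front of the cup at about (397,189), as predicted for a 10–12° tilt. Now I'll slide towards -y so it enters the cup.

Emit:
{"api": "play_rows", "payload": {
  "targets": "1 -0.003 0 0 0;1 -0.006 0 0 0;1 -0.009 0 0 0;1 -0.011 0 0 0;1 -0.013 0 0 0;1 -0.015 0 0 0;1 -0.015 0 0 0",
  "squeeze": 40
}}

```text
clock: 10.55
tcp_pos: [0.489, -0.2176, 0.0293]
orientation: [-2.43, -1.991, 0.001]
contact_force: [0.5, -0.3, -3.4]
grip_width: 0.0248
gripper_force: 40.5
```

```bash
cat > q.py <<'E'
from h import *
np.set_printoptions(precision=4,suppress=True)
o,M,h=state();tcp=o['tcp_pos'];ref=np.array([.4929,-.2024,.0296])
print(o['clock'],tcp,'d',(tcp-ref)@M,'F',(M.T@o['contact_force']).round(2),'M',(M.T@o['moment']).round(3),o['gripper_force'],o['grip_width'])
E
python3 q.py
```

```text
10.55 [ 0.489  -0.2176  0.0293] d [-0.0157 -0.0008  0.0003] F [-0.16  0.54  3.42] M [-0.018  0.033  0.006] 40.53453326225281 0.02481721855551482
```

Emit:
{"api": "play_rows", "payload": {
  "targets": "1 -0.002 0 0 0;1 -0.004 0 0 0;1 -0.004 0 0 0"
}}

```text
clock: 10.8
tcp_pos: [0.4887, -0.2206, 0.0294]
orientation: [-2.429, -1.992, -0.0]
contact_force: [-0.2, 2.5, -3.3]
grip_width: 0.025
gripper_force: 40.5
```

Emit:
{"api": "play_rows", "payload": {
  "targets": "1 -0.001 0 0 0;1 -0.002 0 0 0;1 -0.002 0 0 0"
}}

```text
clock: 11.05
tcp_pos: [0.4884, -0.2224, 0.0295]
orientation: [-2.428, -1.992, -0.0]
contact_force: [-0.3, 3.8, -4.4]
grip_width: 0.0253
gripper_force: 40.5
```

Emit:
{"api": "play_rows", "payload": {
  "targets": "1 -0.001 0 0 0;1 -0.002 0 0 0;1 -0.002 0 0 0"
}}

```text
clock: 11.3
tcp_pos: [0.4881, -0.2244, 0.0296]
orientation: [-2.429, -1.992, -0.0]
contact_force: [1.0, 4.7, -4.0]
grip_width: 0.0247
gripper_force: 40.4
```

```bash
python3 q.py
```

```text
11.3 [ 0.4881 -0.2244  0.0296] d [-0.0226 -0.0004  0.    ] F [4.83 0.05 3.96] M [0.218 1.247 0.075] 40.43812036514282 0.024710181650988282
```

Spring contact began at about d = -18 mm with 2 N and a 0.6 N/mm slope. I'll keep pressing to about 14 mm of compression.

Emit:
{"api": "play_rows", "payload": {
  "targets": "1 -0.001 0 0 0;1 -0.002 0 0 0;1 -0.003 0 0 0;1 -0.004 0 0 0;1 -0.005 0 0 0;1 -0.005 0 0 0"
}}

```text
clock: 11.8
tcp_pos: [0.4873, -0.2284, 0.0295]
orientation: [-2.427, -1.992, -0.001]
contact_force: [1.0, 7.3, -5.5]
grip_width: 0.025
gripper_force: 40.4
```

```bash
python3 q.py
```

```text
11.8 [ 0.4873 -0.2284  0.0295] d [-0.0266 -0.0005  0.0001] F [ 7.36 -0.45  5.47] M [0.22  1.835 0.089] 40.445029735565186 0.02498546702788383
```

Emit:
{"api": "play_rows", "payload": {
  "targets": "1 -0.001 0 0 0;1 -0.002 0 0 0;1 -0.003 0 0 0;1 -0.003 0 0 0"
}}

```text
clock: 12.13
tcp_pos: [0.4868, -0.2306, 0.0294]
orientation: [-2.426, -1.993, -0.002]
contact_force: [0.7, 9.6, -5.7]
grip_width: 0.0252
gripper_force: 40.4
```

```bash
python3 q.py
```

```text
12.1333 [ 0.4868 -0.2306  0.0294] d [-0.0289 -0.0005  0.0001] F [ 9.52 -1.22  5.71] M [0.21  2.105 0.112] 40.448192954063416 0.025165494023628728
```

Emit:
{"api": "play_rows", "payload": {
  "targets": "1 0 0 0.001 0;1 0 0 0.002 0;1 0 0 0.003 0;1 0 0 0.003 0"
}}

```text
clock: 12.47
tcp_pos: [0.4869, -0.2307, 0.0266]
orientation: [-2.427, -1.993, -0.002]
contact_force: [0.0, 9.0, -2.4]
grip_width: 0.0251
gripper_force: 40.5
```

```bash
python3 q.py
```

```text
12.4667 [ 0.4869 -0.2307  0.0266] d [-0.0289 -0.0004  0.0029] F [ 8.79 -1.72  2.41] M [0.393 1.779 0.162] 40.499698519706726 0.025118759462885703
```

Emit:
{"api": "play_rows", "payload": {
  "targets": "1 -0.001 0 0 0;1 -0.002 0 0 0;1 -0.002 0 0 0"
}}

```text
clock: 12.72
tcp_pos: [0.4866, -0.2325, 0.0267]
orientation: [-2.427, -1.993, -0.002]
contact_force: [0.8, 10.3, -2.3]
grip_width: 0.0248
gripper_force: 40.5
```

```bash
python3 q.py
```

```text
12.7167 [ 0.4866 -0.2325  0.0267] d [-0.0308 -0.0004  0.0028] F [10.24 -1.24  2.33] M [0.375 1.994 0.166] 40.52416920661926 0.02483195608840446
```

About 13.7 mm of compression by force, so the rigid end should clear the mouth. I'll lower it gently.

Emit:
{"api": "play_rows", "payload": {
  "targets": "1 0 0 0.001 0;1 0 0 0.002 0;1 0 0 0.003 0;1 0 0 0.004 0;1 0 0 0.004 0"
}}

```text
clock: 13.13
tcp_pos: [0.4868, -0.2326, 0.0231]
orientation: [-2.427, -1.993, -0.002]
contact_force: [0.3, 9.6, 2.2]
grip_width: 0.0249
gripper_force: 40.7
```

```bash
python3 q.py
```

```text
13.1333 [ 0.4868 -0.2326  0.0231] d [-0.0309 -0.0001  0.0065] F [ 9.5  -1.54 -2.18] M [0.571 1.582 0.213] 40.697182416915894 0.024924629438183337
```

Emit:
{"api": "play_rows", "payload": {
  "targets": "1 0 0 0.001 0;1 0 0 0.002 0;1 0 0 0.002 0"
}}

```text
clock: 13.38
tcp_pos: [0.4873, -0.2328, 0.0213]
orientation: [-2.427, -1.994, -0.003]
contact_force: [-0.4, 10.5, 2.2]
grip_width: 0.0246
gripper_force: 40.8
```

```bash
python3 q.py
```

```text
13.3833 [ 0.4873 -0.2328  0.0213] d [-0.0309  0.0004  0.0082] F [10.2  -2.38 -2.2 ] M [0.451 1.571 0.126] 40.839781165122986 0.024645974078751128
```

Emit:
{"api": "play_rows", "payload": {
  "targets": "1 0 -0.001 0.001 0;1 0 -0.0015 0.002 0;1 0 -0.0015 0.003 0;1 0 -0.0015 0.003 0"
}}

```text
clock: 13.72
tcp_pos: [0.4866, -0.2326, 0.0186]
orientation: [2.426, 1.994, 0.004]
contact_force: [1.3, 9.0, 2.8]
grip_width: 0.025
gripper_force: 40.6
```

```bash
python3 q.py
```

```text
13.7167 [ 0.4866 -0.2326  0.0186] d [-0.0308 -0.0003  0.011 ] F [ 9.1  -0.48 -2.81] M [0.126 1.541 0.093] 40.626956820487976 0.025035587189432836
```

Emit:
{"api": "play_rows", "payload": {
  "targets": "1 0 0 0.001 0;1 0 0 0.002 0;1 0 0 0.002 0"
}}

```text
clock: 13.97
tcp_pos: [0.4866, -0.2326, 0.0165]
orientation: [2.426, 1.994, 0.004]
contact_force: [1.6, 9.7, 0.4]
grip_width: 0.0254
gripper_force: 40.5
```

```bash
python3 q.py
```

```text
13.9667 [ 0.4866 -0.2326  0.0165] d [-0.0308 -0.0004  0.0131] F [ 9.81 -0.29 -0.34] M [0.054 1.493 0.062] 40.53504467010498 0.025375049184788043
```

Emit:
{"api": "play_rows", "payload": {
  "targets": "1 0 0 0.001 0;1 0 0 0.002 0;1 0 0 0.003 0;1 0 0 0.0035 0;1 0 0 0.0035 0"
}}

```text
clock: 14.38
tcp_pos: [0.4866, -0.2326, 0.013]
orientation: [2.426, 1.994, 0.004]
contact_force: [1.5, 9.3, 1.9]
grip_width: 0.0252
gripper_force: 40.6
```

```bash
python3 q.py; python3 - <<'E'
from h import *
t=r.grab_frame('top')[:,:,::-1];s=r.grab_frame('side')[:,:,::-1]
cv2.imwrite('pics/z9.png',np.hstack([crop(t,362,215,65,70,6),crop(s,335,160,65,70,6)]))
E
```

```text
14.3833 [ 0.4866 -0.2326  0.013 ] d [-0.0309 -0.0004  0.0165] F [ 9.41 -0.29 -1.88] M [0.143 1.485 0.043] 40.57601273059845 0.025238383469317224
```

View pics/z9.png

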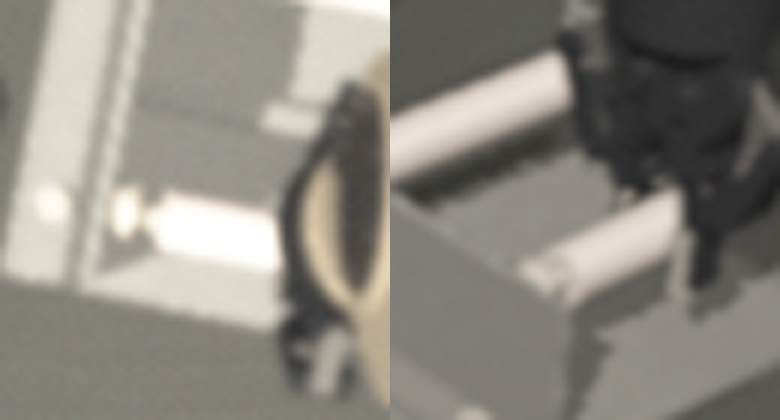

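In the top crop the axle end is at (150,218), inboard of the boss mouth at (135,215) and in line with it. In the side crop the roller is about level between the plates. I'll ease it back towards +y.

Emit:
{"api": "play_rows", "payload": {
  "targets": "1 0.001 0 0 0;1 0.002 0 0 0;1 0.003 0 0 0;1 0.004 0 0 0;1 0.005 0 0 0;1 0.005 0 0 0"
}}

```text
clock: 14.98
tcp_pos: [0.4874, -0.2285, 0.0131]
orientation: [2.426, 1.993, 0.003]
contact_force: [1.4, 7.5, 1.8]
grip_width: 0.0251
gripper_force: 40.6
```

```bash
python3 q.py
```

```text
14.9833 [ 0.4874 -0.2285  0.0131] d [-0.0266 -0.0003  0.0164] F [ 7.59 -0.09 -1.83] M [0.073 0.98  0.051] 40.57185173034668 0.025093698976028277
```

Emit:
{"api": "play_rows", "payload": {
  "targets": "1 0.001 0 0 0;1 0.002 0 0 0;1 0.003 0 0 0;1 0.003 0 0 0"
}}

```text
clock: 15.32
tcp_pos: [0.488, -0.2261, 0.0132]
orientation: [2.426, 1.993, 0.003]
contact_force: [0.6, 5.1, 0.5]
grip_width: 0.0252
gripper_force: 40.6
```

```bash
python3 q.py
```

```text
15.3167 [ 0.488  -0.2261  0.0132] d [-0.0242 -0.0003  0.0164] F [ 5.13 -0.45 -0.47] M [0.034 0.736 0.112] 40.56777477264404 0.025172492510604643
```

Emit:
{"api": "play_rows", "payload": {
  "targets": "1 0.001 0 0 0;1 0.002 0 0 0;1 0.002 0 0 0"
}}

```text
clock: 15.57
tcp_pos: [0.4881, -0.2246, 0.013]
orientation: [2.427, 1.992, 0.002]
contact_force: [1.3, 3.3, 0.6]
grip_width: 0.0249
gripper_force: 40.5
```

```bash
python3 q.py
```

```text
15.5667 [ 0.4881 -0.2246  0.013 ] d [-0.0227 -0.0005  0.0166] F [ 3.48  0.68 -0.56] M [-0.104  0.58  -0.035] 40.521873235702515 0.02490398741788687
```

Emit:
{"api": "play_rows", "payload": {
  "targets": "1 0.001 0 0 0;1 0.002 0 0 0;1 0.002 0 0 0"
}}

```text
clock: 15.82
tcp_pos: [0.4879, -0.2239, 0.0126]
orientation: [2.428, 1.99, 0.0]
contact_force: [2.5, 0.1, 0.7]
grip_width: 0.025
gripper_force: 40.5
```

```bash
python3 q.py
```

```text
15.8167 [ 0.4879 -0.2239  0.0126] d [-0.0221 -0.0007  0.017 ] F [ 0.54  2.42 -0.66] M [-0.466 -0.142  0.008] 40.54311811923981 0.024990037743149576
```

Axial force fell to 0.5 N with the arm stopped short, so the rigid end has reached home (about 4 mm of compression). I'll relieve the small side force, then release slowly.

Emit:
{"api": "play_rows", "payload": {
  "targets": "1 0 0.001 0 0;1 0 0.0015 0 0;1 0 0.0015 0 0"
}}

```text
clock: 16.07
tcp_pos: [0.4878, -0.2238, 0.012]
orientation: [-2.43, -1.991, 0.002]
contact_force: [-1.2, -1.2, 0.8]
grip_width: 0.0248
gripper_force: 40.6
```

```bash
python3 q.py
```

```text
16.0667 [ 0.4878 -0.2238  0.012 ] d [-0.022  -0.0008  0.0176] F [-1.46 -0.92 -0.84] M [ 0.116 -0.577 -0.095] 40.55362522602081 0.024811048012452756
```

Emit:
{"api": "play_rows", "payload": {
  "targets": "0 0 0 0 0;0 0 0 0 0;0 0 0 0 0;-0.5 0 0 0 0;-0.5 0 0 0 0;-0.5 0 0 0 0"
}}

```text
clock: 16.57
tcp_pos: [0.4886, -0.2228, 0.0122]
orientation: [-2.429, -1.992, -0.0]
contact_force: [-0.7, -0.3, 0.5]
grip_width: 0.064
gripper_force: 0.0
```

```bash
python3 q.py
```

```text
16.5667 [ 0.4886 -0.2228  0.0122] d [-0.0208 -0.0002  0.0174] F [-0.46 -0.61 -0.46] M [-0.023 -0.026  0.049] 0.0 0.06396393408475505
```

Emit:
{"api": "play_rows", "payload": {
  "targets": "-0.5 0 0 -0.01 0;-0.5 0 0 -0.03 0;-0.5 0 0 -0.06 0;-0.5 0 0 -0.09 0;-0.5 0 0 -0.12 0;-0.5 0 0 -0.16 0;-0.5 0 0 -0.16 0;-0.5 0 0 -0.16 0"
}}

```text
clock: 17.23
tcp_pos: [0.4905, -0.2234, 0.1755]
orientation: [2.425, 1.989, 0.004]
contact_force: [-0.6, 0.0, -0.8]
grip_width: 0.0646
gripper_force: 0.0
```

```bash
python3 q.py
```

```text
17.2333 [ 0.4905 -0.2234  0.1755] d [-0.0213  0.0026 -0.1459] F [-0.11 -0.56  0.79] M [ 0.067 -0.035  0.021] 0.0 0.0645695558001356
```

Emit:
{"api": "play_rows", "payload": {
  "targets": "-0.5 -0.43 -0.155 0 0;-0.5 -0.43 -0.155 0 0;-0.5 -0.43 -0.155 0 0;-0.5 -0.43 -0.155 0 0;-0.5 -0.43 -0.155 0 0;-0.5 -0.43 -0.155 0 0;-0.5 -0.43 -0.155 0 0;-0.5 -0.43 -0.155 0 0"
}}

```text
clock: 17.9
tcp_pos: [0.3144, -0.509, 0.1712]
orientation: [-2.427, -1.991, -0.0]
contact_force: [1.2, -0.6, 0.7]
grip_width: 0.0643
gripper_force: 0.0
```

Emit:
{"api": "play_rows", "payload": {
  "targets": "-0.5 -0.14 -0.05 0 0;-0.5 -0.14 -0.05 0 0;-0.5 -0.14 -0.05 0 0;-0.5 -0.14 -0.05 0 0;-0.5 -0.14 -0.05 0 0"
}}

```text
clock: 18.32
tcp_pos: [0.2329, -0.6402, 0.1703]
orientation: [-2.436, -1.98, 0.005]
contact_force: [-0.7, -0.5, 0.8]
grip_width: 0.0644
gripper_force: 0.0
```

```bash
python3 - <<'E'
from h import *
np.set_printoptions(precision=4,suppress=True)
print(r.get_obs()['tcp_pos'])
t=r.grab_frame('top');s=r.grab_frame('side');cv2.imwrite('pics/t10.png',t[:,:,::-1]);cv2.imwrite('pics/s10.png',s[:,:,::-1])
def bars(n,im,roi,th,zs):
    x0,y0,x1,y1=roi; m=np.zeros(im.shape[:2],np.uint8); m[y0:y1,x0:x1]=im[y0:y1,x0:x1].min(2)>th
    k,l,st,c=cv2.connectedComponentsWithStats(m)
    for i in range(1,k):
        if st[i,4]<120: continue
        q=np.argwhere(l==i)[:,::-1].astype(float); W=np.array([onz(n,*p,zs)[:2] for p in q]); cc=W.mean(0)
        w,v=np.linalg.eigh(np.cov(W.T)); a=v[:,1]*np.sign(v[1,1]); pr=(W-cc)@a
        print(n,th,st[i,4],'px',c[i],'mid',cc,'ends',cc+a*pr.min(),cc+a*pr.max(),'L',np.ptp(pr),'head',np.degrees(np.arctan2(a[1],a[0])))
for th in (215,235): bars('top',t,(365,185,475,285),th,.082)
for th in (150,170): bars('side',s,(305,155,430,245),th,.075)
# predicted level tube in side view
C=np.array([.4886,-.2225,.075]);u=np.array([.196,.981,0])
print('pred side tube ends',proj('side',C-.065*u),proj('side',C+.065*u))
E
```

```text
[ 0.2329 -0.6402  0.1703]
top 215 540 px [424.3037 212.4167] mid [ 0.5999 -0.261 ] ends [ 0.5817 -0.346 ] [ 0.6165 -0.1839] L 0.16582836672287082 head 77.88727604847325
top 215 536 px [411.319  256.5951] mid [ 0.4841 -0.2247] ends [ 0.4657 -0.3144] [ 0.5004 -0.1455] L 0.17245570820187145 head 78.36375684076022
top 235 397 px [420.6423 211.6826] mid [ 0.6019 -0.2515] ends [ 0.588  -0.3155] [ 0.616  -0.1864] L 0.1320900705537348 head 77.77103350265857
top 235 385 px [410.2    256.3481] mid [ 0.4848 -0.2218] ends [ 0.4713 -0.2866] [ 0.498  -0.1585] L 0.13084732565817828 head 78.21696058841975
side 150 403 px [350.0819 177.6799] mid [ 0.6042 -0.2661] ends [ 0.5854 -0.3657] [ 0.62   -0.1822] L 0.18679808506166934 head 79.31082645951382
side 150 402 px [379.5995 197.2612] mid [ 0.4873 -0.2328] ends [ 0.4683 -0.3276] [ 0.5024 -0.1574] L 0.17362077517367477 head 78.67605447727907
side 150 278 px [312.8957 234.5108] mid [0.5177 0.0091] ends [ 0.535  -0.0198] [0.4996 0.0396] L 0.06917759756542301 head 120.79798972376781
side 170 295 px [348.2475 178.322 ] mid [ 0.606  -0.2596] ends [ 0.5906 -0.3379] [ 0.6206 -0.1858] L 0.1550569988260249 head 78.8517000609304
side 170 320 px [379.5594 197.2438] mid [ 0.4874 -0.2327] ends [ 0.4707 -0.3157] [ 0.5017 -0.1618] L 0.15691186204361035 head 78.60612388646591
pred side tube ends [394.3028 190.5041] [359.2518 207.0729]
```

```bash
python3 -c "
from bench import r
print(r.hand_in())"
```

```text
the job is handed in; nothing more can be done
None
```

The roller is fitted and released in the stand: force and camera readings put both ends home and the roller level to about 0.5°. The job was handed in at about 18 s; the hand-in returned no verdict.

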